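# Fit the ribbon roll into its dispenser stand

## Task

Fit the red ribbon roll into its dispenser stand: squeeze its sprung brass pin against the tall end plate until the steel stub at the other end passes inside the short end plate, slide it down and let both ends spring into the recesses of the two plates. Press gently, leave the roll hanging level and free in both recesses, and do not disturb the small terracotta pot, the jar of beads or the roll of tape.

Things in the scene. Friction and masses are not known exactly. Their poses are not given: they have to be found in the camera images.
- roll_center (a point): centre of the dark red ribbon roll (0.24 kg), on its axis. y runs along the axis to the brass pin, z up. Roll 44 mm in diameter between white square flanges (48 x 48 mm, 4 thick, outer faces 34 mm either side of the centre), lying on the flanges, axis 24 mm up. Grip it across the middle (60 mm between flanges), firmly (about 50 N) lest it slip or tilt in the fingers.
- roll_stub (a point): tip of the fixed steel stub, 8 mm in diameter, domed, at the -y end of the roll, 64 mm from the roll's centre on its axis. At the +y end the sprung brass pin, also 8 mm in diameter and domed (both polished, friction about 0.2), reaches 82 mm from the centre when free. Same axes as the roll's centre.
- roll_pin (a joint): how far the brass pin is pushed in, m: 0 free, 0.024 solid at its stop. It takes 2.5 N to start and 0.5 N more per mm (14.5 N at the stop); it is damped, 0.8 N more at 20 mm/s. About 0.004 with both ends in their recesses, about 0.010 with only one in, 0.017 between the bare plates.
- stand: ribbon dispenser fixed to the table: wooden base 100 x 180 x 14 mm, origin under its centre at table height, z up, y towards the TALL plate. On it a rigid grey bracket with two upright end plates (44 mm wide, 11 thick), inner faces 129 mm apart, each with a recess. The bracket's clamp setting differs each time: up to 6 mm up or down, 4 mm along y; not measured, find it by feel.
- stand_tall (a point): nominal centre of the recess mouth in the tall plate's inner face, which takes the brass pin: 64.5 mm along y and 88 mm up in the stand's frame, its axes. It does not follow the bracket's setting: the real one is up to 6 mm higher or lower and 4 mm to either side in y. Recess 14 mm wide, 11 high, 7 deep. The flat face runs on up, the plate's top is 42 mm above the recess centre.
- stand_short (a point): the same for the short plate, which takes the steel stub: at y = -64.5 mm, 88 mm up in the stand's frame; shifted exactly as the tall one is. Recess 14 mm wide, 11 high, 6 deep; the plate's top is 11.5 mm above the recess centre. A bar joins the plates, its top 40 mm under the recess centres. Seated, the roll's centre is 58 mm from this plate's inner face.
- clay_pot_b: small terracotta pot, 75 mm wide, 70 mm high, loose, origin under its centre; leave it alone
- bead_jar: jar of coloured beads with a red lid, 81 mm wide, 141 mm high, loose, origin under its centre; leave it alone
- tape_green: roll of tan tape lying flat, 100 mm wide, 25 mm high, loose, origin under its centre; leave it alone
Things that resemble listed ones, but are neither listed nor needed, are in the scene too. What is shaped like the part that bears roll_center but blue is not meant.

How it is judged:
By the outcome, as a careful person would: the job done as asked, in the order asked, and still so for the second after the job is handed in, with the robot touching nothing.
It also fails if it takes over 64 s, if anything falls off the work surface, if the arm or the gripper's body presses on something with over 40 N, if the wrist force passes 120 N, or if a joint passes its speed limit or range.

## Robot

A 6-joint arm with a two-finger parallel gripper is mounted at the origin on a cart in front of the work surface, level with it; the furniture and walls round the work are solid. World frame = base frame: x ahead of the robot, y to its left, z up, the work surface at z = 0. Lengths are in m, angles in degrees, forces in N, time in s.
With the tool pointing down it reaches from about 0.4 to 0.825 m from the base axis. Payload 7 kg.
Tool frame: the origin (TCP) lies midway between the tips of the shut fingers; the grasp point (between the pads) lies 19 mm behind it (env.grip_point_offset is the distance from the TCP to the grasp point, in m); x points along the fingers, y is the direction in which the jaws open and shut, and the axes are right-handed (so a half turn about x gives the same grasp; the last joint's range is limited). The gripper opens to 88 mm and grips with 3 to 60 N. Pads are 19 mm wide; open, the fingers measure 130 mm over their backs; the gripper's body (78 mm by 193 mm) begins 47 mm behind the grasp point.
Start: joints at [-50.701, 20.546, 0.682, 0, -70.136, -16.507], TCP at [0.261, -0.622, 0.227] pointing down, gripper open.
Joint ranges: [-176.03, 176.03], [-82.01, 121.73], [-58.28, 71.71], [-173.87, 95.51], [-174.79, -0.11], [-173.66, 173.66]. Speed limits (degrees/s): [136.94, 136.94, 172.46, 180, 180, 180].

## Interface

Orientations are given as a 3x3 rotation matrix whose columns are the frame's x, y, z axes.
In Python, from bench import get_obs, imaging, close_job, env gives the robot as it stands. The module is installed in compiled form; this text tells all that it offers.
- The arm moves only by the tool apply_moves, never from a script. Its argument "steps" is a list that holds one entry, the list of rows, each a list of 7 numbers: the shift along the tool's x, y, z in mm, then the turn, a rotation vector about the tool's x, y, z in degrees, then the closure, from 0 (fully open) to 1 (shut). A call has exactly 8 rows; each row is the pose to reach, as a shift and turn from the pose commanded when the call began, along the tool's axes at that moment; what a row does not reach only later rows make up. A row lasts 1/10 s, in which the tool goes at most 50 mm and 8.59 degrees, less where a joint would pass 70% of its speed; a pose out of reach is approached as far as the arm can. A call with a gripper value outside its range is refused whole. The fingers move at their own pace and stop on an object; the grip force is fixed at half the most. Time passes only in rows, so rows that repeat a pose let the fingers close, or fill a call up. It gives the time, the measured TCP pose, the force and the opening at its end, in the units of the state.
- get_obs(): the state, without advancing time (a new reading comes with each control period).
- imaging.grab_frame(name): name is "side" or "top"; returns (picture, depth): 400x640x3 uint8, red, green, blue; 400x640 float32, m along the optical axis (not along the pixel's ray), 0 where there is no reading.
- imaging.camera_info(name): a dict with "fx", "fy", "cx", "cy" (pixels), "pose" (4x4, takes a point from camera to world coordinates). Camera axes: x right, y up, looking along -z (the intrinsics and any distortion apply to the point x, -y, -z); pixel columns grow to the right and rows downward; lengths in m; the calibration is good to about 2 mm. A picture is of the moment at which its call begins. camera_info takes no time and is no camera call.
- close_job(): hands the job in, once; it reports no verdict.
Trained networks look in the newest picture that a camera, given by its name, has taken for a name from the list of things; names that differ only in an ending like _2 or _b are one class to them, and where a whole thing is asked for, a point or a joint stands for the part that bears it (a point fixed in the world has none). Each returns a list of dicts, best first, with "p" (0 to 1); they miss things now and then, are a little off and sometimes report something else, mostly with a low value. They report only what shows in the picture. A call takes as long as a camera call. They do not tell look-alikes from the thing itself.
- imaging.find_in(query, camera): "extent" ([left, top, right, bottom] in pixels, round what is visible of it).
- imaging.cut_out(query, camera): "pixels" (400x640 bool, what is visible of it) and "extent" ([left, top, right, bottom] in pixels, round what is visible of it).
- imaging.place_of(query, camera): "location" ([column, row] in pixels: a listed point, or the origin of a listed thing).
The state is a dict: "t": time; "qpos": joint angles; "joint_velocities": joint speeds; "joint_torque": joint torques, N m; "tcp_pos": TCP position; "eef_rot": TCP orientation; "ft_force": force on the tool from outside, world axes, zero at the start; "torque": the same for the moment, N m; "gripper_width": finger opening in m.
Only numpy, scipy, OpenCV 4.12 (cv2) and the standard library are available. Lean on these libraries where they do the work, as an engineer would, in place of code of your own. Each camera call takes 0.05 s, during which the arm holds its last target.

## Working session

There is one attempt and no reset: what is moved stays moved. The work goes in short steps, Python scripts to look and compute and a tool call to move; the robot and the scene stay as the last step left them, time stands still between calls to the robot, and variables do not carry over. Pictures are saved under pics/ and viewed, and the job is handed in when it is done.

Besides the shell and the picture viewer there is one more tool, called as name([rows], argument=value, ...), one row to a line, values as JSON. apply_moves: Moves the arm, as the interface text tells. Its arguments: {"type":"object","properties":{"steps":{"type":"array"}},"required":["steps"]}

```bash
mkdir -p pics; cat > h.py <<'E'
from bench import get_obs, imaging, close_job, env
import numpy as np, cv2
def world(cam,u,v,d):
    i=imaging.camera_info(cam); p=np.array([(u-i['cx'])/i['fx']*d,-(v-i['cy'])/i['fy']*d,-d,1])
    return (i['pose']@p)[:3]
def proj(cam,P):
    i=imaging.camera_info(cam); q=np.linalg.inv(i['pose'])@np.append(P,1)
    return i['cx']+i['fx']*q[0]/-q[2], i['cy']-i['fy']*q[1]/-q[2]
def cloud(cam,D):
    i=imaging.camera_info(cam); v,u=np.mgrid[0:400,0:640]
    p=np.stack([(u-i['cx'])/i['fx']*D,-(v-i['cy'])/i['fy']*D,-D],-1)
    return p@i['pose'][:3,:3].T+i['pose'][:3,3]
def save(n,im): cv2.imwrite('pics/'+n+'.png',im[:,:,::-1])
E
python3 - <<'E'
from h import *
np.set_printoptions(precision=4,suppress=True)
for c in ['top','side']:
    im,D=imaging.grab_frame(c); save(c+'0',im); np.savez(c+'0.npz',im=im,D=D)
    print(c,imaging.camera_info(c))
    for q in ['roll_center','stand','clay_pot_b','bead_jar','tape_green']:
        print(q,[(np.array(r['extent']).round(),round(r['p'],2)) for r in imaging.find_in(q,c)])
    for q in ['roll_center','roll_stub','stand_tall','stand_short','stand']:
        print(q,[(np.array(r['location']).round(1),round(r['p'],2)) for r in imaging.place_of(q,c)])
print(get_obs(),env.grip_point_offset)
E
```

```text
top {'fx': 392.96012791632563, 'fy': 392.96012791632563, 'cx': 319.74007728192373, 'cy': 198.438178871936, 'pose': array([[-0.0026,  0.9909, -0.1343,  0.3984],
       [-0.9998,  0.0003,  0.0218, -0.0483],
       [ 0.0217,  0.1344,  0.9907,  1.1443],
       [ 0.    ,  0.    ,  0.    ,  1.    ]])}
roll_center [(array([325., 210., 366., 226.]), 0.91), (array([271., 186., 317., 207.]), 0.78)]
stand [(array([183., 174., 253., 222.]), 0.63)]
clay_pot_b [(array([408., 161., 442., 191.]), 0.75)]
bead_jar [(array([433., 220., 475., 251.]), 0.66)]
tape_green [(array([328., 148., 362., 181.]), 0.65)]
roll_center [(array([291.1, 196.7]), 0.81), (array([351. , 217.1]), 0.63)]
roll_stub [(array([376.6, 214.1]), 0.8), (array([267.1, 203. ]), 0.75)]
stand_tall [(array([442.6, 231.6]), 0.32)]
stand_short [(array([237.5, 195.1]), 0.75)]
stand [(array([219. , 195.7]), 0.63)]
side {'fx': 368.37669375568714, 'fy': 368.37669375568714, 'cx': 320.90301340516083, 'cy': 201.4497867101553, 'pose': array([[-0.9655,  0.1029, -0.2393,  0.2545],
       [-0.2598, -0.4478,  0.8555,  0.8898],
       [-0.0191,  0.8882
[... 562 characters left out ...]
ray([260.3, 274.9]), 0.58)]
stand_short [(array([291.2, 252.1]), 0.73)]
stand [(array([277. , 289.3]), 0.85), (array([320.5, 191.6]), 0.46)]
{'t': 1.1, 'qpos': array([-50.7039,  20.5455,   0.682 ,   0.0002, -70.1344, -16.5061]), 'joint_velocities': array([-0.0048, -0.022 , -0.0792, -0.0359, -0.0494,  0.0141]), 'joint_torque': array([  0.0003, -58.2403,  29.3297,   7.0027,   0.0125,  -0.    ]), 'tcp_pos': array([ 0.2614, -0.6223,  0.2266]), 'eef_rot': array([[ 0.    , -0.3874,  0.9219],
       [-0.    ,  0.9219,  0.3874],
       [-1.    , -0.    ,  0.    ]]), 'ft_force': array([0.6542, 1.3313, 0.5049]), 'torque': array([-0.0357, -0.0215, -0.0317]), 'gripper_width': 0.08783777877334734} 0.0188
```

```bash
python3 - <<'E'
import cv2
a=cv2.imread('pics/top0.png'); b=cv2.imread('pics/side0.png')
cv2.imwrite('pics/topc.png',cv2.resize(a[130:270,160:490],None,fx=2.4,fy=2.4,interpolation=cv2.INTER_CUBIC))
cv2.imwrite('pics/sidec.png',cv2.resize(b[130:330,200:400],None,fx=3,fy=3,interpolation=cv2.INTER_CUBIC))
E
```

```text
(no output)
```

View pics/topc.png

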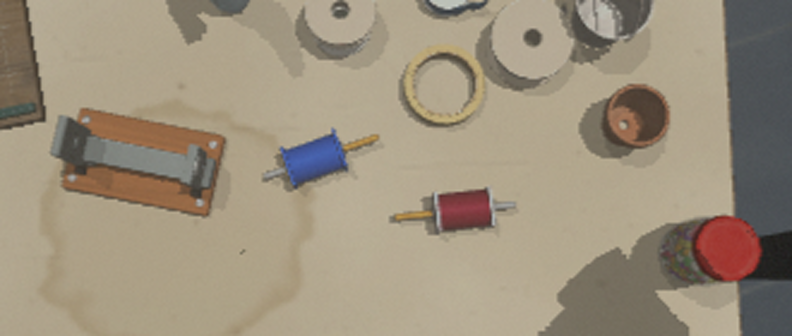

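View pics/sidec.png

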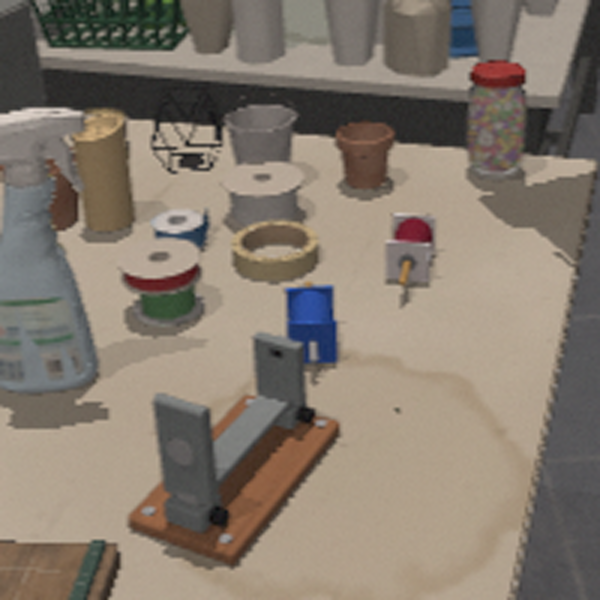

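View pics/top0.png

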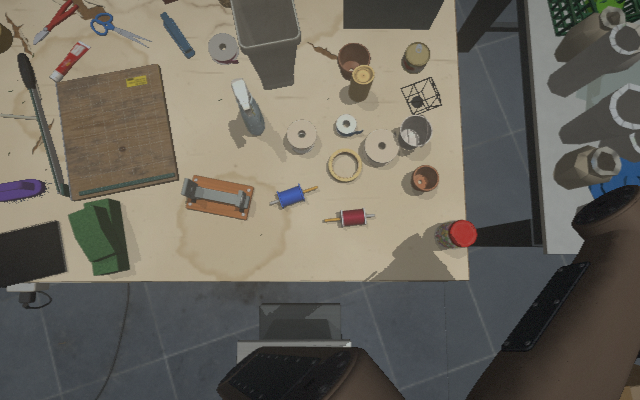

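The candidates are the red roll at top (353,218) / side (337,212), and the blue one at top (291,197) / side (300,241). I choose the red one. Its pin points left, towards the tall plate, which is at the stand's left end (190,190). Next I measure the poses.

```bash
cat > m.py <<'E'
from h import *
np.set_printoptions(precision=4,suppress=True)
H={c:np.load(c+'0.npz') for c in ['top','side']}
for c in ['top','side']:
    im,D=H[c]['im'],H[c]['D']; W=cloud(c,D); hsv=cv2.cvtColor(im,cv2.COLOR_RGB2HSV).astype(int)
    def box(b):
        m=np.zeros((400,640),bool); m[b[1]:b[3],b[0]:b[2]]=1; return m
    # red roll
    b={'top':(320,200,385,235),'side':(325,195,352,236)}[c]
    m=box(b)&((hsv[...,0]>165)|(hsv[...,0]<4))&(hsv[...,1]>120)
    P=W[m]; print(c,'red n',len(P),'mean',P.mean(0),'min',P.min(0),'max',P.max(0))
    m2=box(b)&(W[...,2]>0.012)&(W[...,2]<0.08); P=W[m2]
    r=cv2.minAreaRect(P[:,:2].astype(np.float32)*1000); print(' all above',len(P),r)
    # brass
    m=box(b)&(hsv[...,0]>10)&(hsv[...,0]<26)&(hsv[...,1]>130)&(W[...,2]>.012); P=W[m]; print(' brass',len(P),P.mean(0) if len(P) else '',P.min(0) if len(P) else '',P.max(0) if len(P) else '')
    # base: orange wood
    b={'top':(175,165,262,228),'side':(235,235,320,322)}[c]
    m=box(b)&(hsv[...,0]<14)&(hsv[...,1]>115)&(W[...,2]>0.004)&(W[...,2]<0.03); P=W[m]
    r=cv2.minAreaRect(P[:,:2].astype(np.float32)*1000); print(' base',len(P),r, 'z',np.median(P[:,2]))
    m=box(b)&(W[...,2]>0.05); P=W[m]; print(' plates z max',P[:,2].max())
    for lo,hi in [(0.085,.2),(0.105,.2)]:
        Q=P[P[:,2]>lo]; print('  ',lo,len(Q),Q.mean(0),Q.min(0),Q.max(0))
    # table height
    print(' table z',np.median(W[{'top':(slice(225,260),slice(260,310)),'side':(slice(250,290),slice(340,380))}[c]][...,2]))
E
python3 m.py
```

```text
top red n 214 mean [ 0.4965 -0.1678  0.0439] min [ 0.4808 -0.1947  0.0342] max [ 0.5153 -0.1403  0.0502]
 all above 468 ((494.4651794433594, -156.62860107421875), (46.66678237915039, 144.28077697753906), 7.11544132232666)
 brass 30 [ 0.4901 -0.1087  0.0275] [ 0.4877 -0.1278  0.0236] [ 0.4937 -0.0877  0.0318]
 base 1015 ((555.9271850585938, 216.1700439453125), (176.74191284179688, 97.2166519165039), 78.72309112548828) z 0.01409595013346343
 plates z max 1.1442936451439072
   0.085 262 [0.5451 0.2062 0.1898] [ 0.3984 -0.0483  0.0853] [0.5902 0.2915 1.1443]
   0.105 128 [0.5406 0.2274 0.2892] [ 0.3984 -0.0483  0.1055] [0.5902 0.2915 1.1443]
 table z -1.0759534562199136e-06
side red n 74 mean [ 0.4934 -0.1696  0.0433] min [ 0.4779 -0.197   0.0283] max [ 0.5118 -0.1411  0.0487]
 all above 294 ((494.66748046875, -143.49609375), (47.03760528564453, 113.29499053955078), 5.917783260345459)
 brass 8 [ 0.4885 -0.1037  0.0278] [ 0.4865 -0.1246  0.0241] [ 0.4917 -0.0879  0.0307]
 base 1065 ((553.9529418945312, 221.343994140625), (178.4340362548828, 96.5656967163086), 78.69258880615234) z 0.014548959564390174
 plates z max 0.624492475805962
   0.085 460 [0.5427 0.2941 0.1354] [0.2545 0.138  0.0851] [0.592  0.8898 0.6245]
   0.105 218 [0.5286 0.3631 0.181 ] [0.2545 0.2789 0.1052] [0.5913 0.8898 0.6245]
 table z 0.0007622699964432988
```

```bash
cat > m2.py <<'E'
from h import *
np.set_printoptions(precision=1,suppress=True)
H={c:np.load(c+'0.npz') for c in ['top','side']}
for c in ['top','side']:
    im,D=H[c]['im'],H[c]['D']; W=cloud(c,D)
    b={'top':(175,165,262,228),'side':(235,235,320,322)}[c]
    m=np.zeros((400,640),bool); m[b[1]:b[3],b[0]:b[2]]=1; m&=D>0
    yaw=np.radians(-11.3); o={'top':(.5559,.2162),'side':(.5540,.2213)}[c]
    R=np.array([[np.cos(yaw),-np.sin(yaw)],[np.sin(yaw),np.cos(yaw)]])
    S=np.c_[(W[m][:,:2]-o)@R, W[m][:,2]]*1000
    k=(abs(S[:,0])<70)&(abs(S[:,1])<120); S=S[k]
    B=S[(S[:,2]>9)&(S[:,2]<18)]
    print(c,'base x pct',np.percentile(B[:,0],[0,1,50,99,100]),'y',np.percentile(B[:,1],[0,1,99,100]))
    for nm,s in [('tall',1),('short',-1)]:
        P=S[(S[:,1]*s>45)&(S[:,2]>65)]
        T=P[P[:,2]>(110 if s>0 else 85)]
        print(nm,len(P),'x',P[:,0].min(),P[:,0].max(),'y',P[:,1].min(),P[:,1].max(),'zmax',np.sort(P[:,2])[-8:])
        # histogram y
        print('   yhist',np.histogram(P[:,1],bins=np.arange(s*70-20,s*70+21,4)))
    bar=S[(abs(S[:,1])<35)&(abs(S[:,0])<30)&(S[:,2]>25)]
    print('bar',len(bar),np.percentile(bar[:,0],[1,50,99]),np.percentile(bar[:,2],[1,50,90,99]))
E
python3 m2.py
```

```text
top base x pct [-50.  -49.4 -16.8  49.1  50.3] y [-88.4 -87.5  88.7  91.5]
tall 193 x -22.183024570361145 21.630355452095195 y 62.08017939671048 74.01239995906239 zmax [128.1 128.4 128.8 129.2 129.6 130.8 131.  131.3]
   yhist (array([  0,   0,   0, 139,  31,  22,   1,   0,   0,   0]), array([50, 54, 58, 62, 66, 70, 74, 78, 82, 86, 90]))
short 111 x -21.910442299538204 22.18842999685511 y -80.08012322622578 -65.13738841592216 zmax [97.8 97.9 98.1 98.2 98.6 98.9 99.2 99.5]
   yhist (array([ 0,  0, 18, 35, 28, 22,  8,  0,  0,  0]), array([-90, -86, -82, -78, -74, -70, -66, -62, -58, -54, -50]))
bar 264 [-14.8  -0.3  14.5] [39.3 44.1 46.7 48.3]
side base x pct [-48.1 -47.4 -21.6  49.5  51.8] y [-89.5 -85.6  88.6  89.3]
tall 448 x -20.90865164798739 24.67545007204334 y 58.64763097441156 75.40752277428331 zmax [127.8 127.9 128.  128.1 128.1 128.2 128.8 129. ]
   yhist (array([  0,   0,  18,  40, 149, 221,  20,   0,   0,   0]), array([50, 54, 58, 62, 66, 70, 74, 78, 82, 86, 90]))
short 211 x -20.887839184589154 24.869092693946552 y -82.11080904295338 -66.0048404310572 zmax [96.9 97.  97.  97.2 97.7 97.9 98.1 98.2]
   yhist (array([  0,   1,  13,  30,  66, 101,   0,   0,   0,   0]), array([-90, -86, -82, -78, -74, -70, -66, -62, -58, -54, -50]))
bar 221 [-13.2  -1.9  17.3] [38.3 44.5 45.8 46.6]
```

```bash
cat > g.py <<'E'
from h import *
import json,os
from scipy.spatial.transform import Rotation as Ro
np.set_printoptions(precision=2,suppress=True)
def Rtool(theta,tilt=0):
    "tool down, tool y at world angle theta deg; tilt: rot about tool y (deg)"
    t=np.radians(theta); y=np.array([np.cos(t),np.sin(t),0]); x=np.array([0,0,-1.]); 
    return np.c_[x,y,np.cross(x,y)]@Ro.from_rotvec([0,np.radians(tilt),0]).as_matrix()
def cur():
    if os.path.exists('cmd.npz'):
        a=np.load('cmd.npz'); return a['p'],a['R']
    o=get_obs(); return np.array(o['tcp_pos']),np.array(o['eef_rot'])
def rel(p,R,p0=None,R0=None):
    if p0 is None: p0,R0=cur()
    return np.r_[R0.T@(np.array(p)-p0)*1000, Ro.from_matrix(R0.T@R).as_rotvec(degrees=True)]
def sent(row):  # last row sent, update commanded pose
    p0,R0=cur(); row=np.array(row,float)
    np.savez('cmd.npz',p=p0+R0@row[:3]/1000,R=R0@Ro.from_rotvec(row[3:6],degrees=True).as_matrix())
E
python3 - <<'E'
from g import *
o=get_obs(); print(o['t'],o['tcp_pos']*1000)
np.savez('cmd.npz',p=o['tcp_pos'],R=o['eef_rot'])
print(rel([.495,-.167,.2266],Rtool(186.5)))
# blue-free? project model
for c in ['top','side']:
    im=np.load(c+'0.npz')['im'].copy()
    im=cv2.resize(im,None,fx=4,fy=4,interpolation=cv2.INTER_CUBIC)
    a=np.array([-np.sin(np.radians(6.5)),np.cos(np.radians(6.5)),0]); C=np.array([.495,-.167,.024])
    for d in [-.064,-.034,0,.034,.082]:
        u,v=proj(c,C+a*d); cv2.circle(im,(int(4*u+2),int(4*v+2)),3,(0,255,0),-1)
    x0,y0={'top':(300,180),'side':(300,175)}[c]
    save('chk_'+c,im[4*y0:4*y0+280,4*x0:4*x0+400])
E
python3 -c "
import cv2,numpy as np
cv2.imwrite('pics/chk.png',np.hstack([cv2.imread('pics/chk_top.png'),cv2.imread('pics/chk_side.png')]))"
```

```text
1.1 [ 261.44 -622.3   226.57]
[ -0.04 329.28 391.69 -73.71  -0.     0.  ]
```

View pics/chk.png

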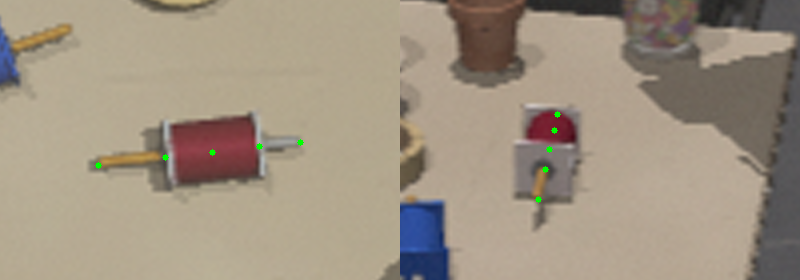

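The overlay sits on the red roll: pin tip left at crop (98,163), stub right at (300,142), and the side view agrees. Moving above it now.

apply_moves([
  [[0, 40, 48, -8, 0, 0, 0], [0, 80, 96, -16, 0, 0, 0], [0, 115, 137, -24, 0, 0, 0], [0, 150, 178, -32, 0, 0, 0], [0, 185, 220, -40, 0, 0, 0], [0, 220, 262, -48, 0, 0, 0], [0, 255, 303, -56, 0, 0, 0], [0, 280, 333, -62, 0, 0, 0]],
])

```text
t: 1.9
tcp_pos: [0.4446, -0.2645, 0.227]
eef_rot: [[0.001, -0.996, 0.085], [-0.0, 0.085, 0.996], [-1.0, -0.001, -0.0]]
ft_force: [0.8, -0.2, 0.9]
gripper_width: 0.0878
```

```bash
python3 - <<'E'
from g import *
sent([0,280,333,-62,0,0])
print(rel([.495,-.167,.10],Rtool(186.5)),rel([.495,-.167,.006],Rtool(186.5)))
E
```

```text
[126.56 -28.68  71.07 -11.71  -0.     0.  ] [220.56 -28.68  71.08 -11.71  -0.     0.  ]
```

apply_moves([
  [[15, -9, 25, -4, 0, 0, 0], [40, -18, 50, -8, 0, 0, 0], [70, -28.7, 71, -11.7, 0, 0, 0], [105, -28.7, 71, -11.7, 0, 0, 0], [140, -28.7, 71, -11.7, 0, 0, 0], [170, -28.7, 71, -11.7, 0, 0, 0], [190, -28.7, 71, -11.7, 0, 0, 0], [195, -28.7, 71, -11.7, 0, 0, 0]],
])

```text
t: 2.7
tcp_pos: [0.478, -0.1981, 0.0297]
eef_rot: [[-0.003, -0.994, -0.113], [0.0, -0.113, 0.994], [-1.0, 0.003, 0.0]]
ft_force: [-0.0, -0.2, 0.7]
gripper_width: 0.0876
```

```bash
python3 - <<'E'
from g import *
sent([195,-28.7,71,-11.7,0,0])
o=get_obs(); print(o['tcp_pos']*1000,o['ft_force'],cur())
for c in ['top','side']:
    im,D=imaging.grab_frame(c); x0,y0={'top':(300,170),'side':(290,160)}[c]
    save('gr_'+c,cv2.resize(im[y0:y0+90,x0:x0+100],None,fx=4,fy=4,interpolation=cv2.INTER_CUBIC))
cv2.imwrite('pics/gr.png',np.hstack([cv2.imread('pics/gr_top.png'),cv2.imread('pics/gr_side.png')]))
E
```

```text
[ 478.   -198.13   29.67] [-0.   -0.19  0.67] (array([ 0.5 , -0.17,  0.03]), array([[ 0.  , -0.99, -0.11],
       [-0.  , -0.11,  0.99],
       [-1.  , -0.  , -0.  ]]))
```

View pics/gr.png

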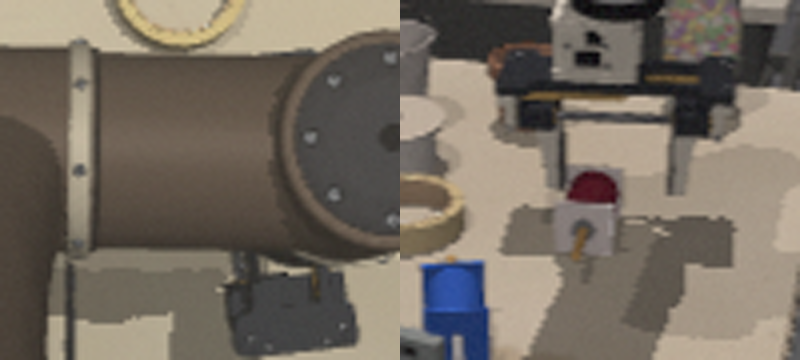

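The TCP stopped about 35 mm short because the first call was rate-limited. The fingers straddle the stub flange without touching anything. I'll resync to the measured pose and correct.

```bash
python3 - <<'E'
from g import *
o=get_obs(); np.savez('cmd.npz',p=o['tcp_pos'],R=o['eef_rot'])
print(o['t'],o['tcp_pos']*1000,o['joint_velocities'])
print(rel([.495,-.167,.0055],Rtool(186.5)))
E
```

```text
2.8 [ 478.69 -198.3    31.25] [-0.01 -1.73  1.07  0.23 -0.92  0.04]
[ 25.72 -19.78  29.25  -0.     0.01  -0.09]
```

apply_moves([
  [[0, -10, 0, 0, 0, 0, 0], [0, -20, 0, 0, 0, 0, 0], [0, -20, 12, 0, 0, 0, 0], [0, -20, 24, 0, 0, 0, 0], [8, -20, 29, 0, 0, 0, 0], [16, -20, 29, 0, 0, 0, 0], [22, -20, 29, 0, 0, 0, 0], [24, -20, 29, 0, 0, 0, 0]],
])

```text
t: 3.6
tcp_pos: [0.4949, -0.1672, 0.0064]
eef_rot: [[-0.002, -0.994, -0.113], [-0.0, -0.113, 0.994], [-1.0, 0.002, 0.0]]
ft_force: [0.2, -0.1, -0.4]
gripper_width: 0.0877
```

```bash
python3 - <<'E'
from g import *
o=get_obs(); print(o['t'],o['tcp_pos']*1000,o['ft_force'])
for c in ['side']:
    im,D=imaging.grab_frame(c); x0,y0={'top':(300,170),'side':(290,160)}[c]
    save('gr2_'+c,cv2.resize(im[y0:y0+90,x0:x0+100],None,fx=6,fy=6,interpolation=cv2.INTER_CUBIC))
E
```

```text
3.6 [ 494.87 -167.24    6.45] [ 0.24 -0.13 -0.41]
```

View pics/gr2_side.png

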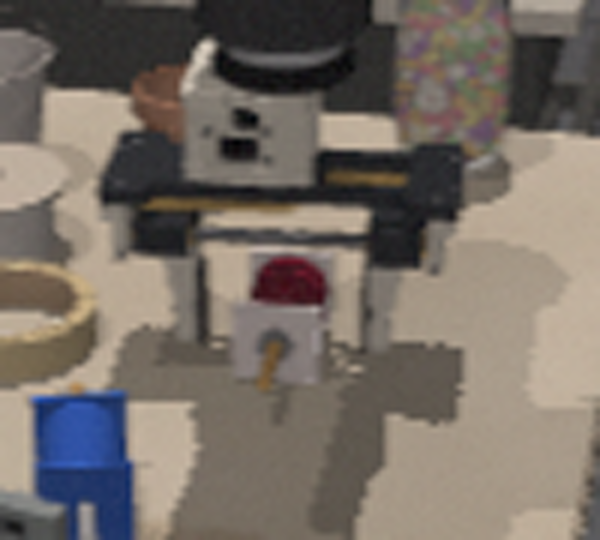

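The roll lies between the fingers, so I'll close on it.

apply_moves([
  [[1, 0, 0, 0, 0, 0, 0.3], [1, 0, 0, 0, 0, 0, 0.45], [1, 0, 0, 0, 0, 0, 0.6], [1, 0, 0, 0, 0, 0, 1], [1, 0, 0, 0, 0, 0, 1], [1, 0, 0, 0, 0, 0, 1], [1, 0, 0, 0, 0, 0, 1], [1, 0, 0, 0, 0, 0, 1]],
])

```text
t: 4.45
tcp_pos: [0.4955, -0.1672, 0.0067]
eef_rot: [[-0.0, -0.994, -0.113], [-0.0, -0.113, 0.994], [-1.0, 0.0, -0.0]]
ft_force: [0.3, 0.4, 1.7]
gripper_width: 0.0433
```

```bash
python3 - <<'E'
from g import *
o=get_obs(); print(o['t'],o['tcp_pos']*1000,o['ft_force'],o['gripper_width'])
np.savez('cmd.npz',p=o['tcp_pos'],R=o['eef_rot'])
print(rel([.495,-.167,.16],Rtool(186.5)))
E
```

```text
4.45 [ 495.51 -167.2     6.68] [0.27 0.44 1.73] 0.04328566888064572
[-153.32    0.49    0.26   -0.01   -0.     -0.  ]
```

```bash
cat >> g.py <<'E'
TH=168.7; OS=np.array([.556,.2188,0]); N=np.array([.196,.9806,0]); XS=np.array([.9806,-.196,0])
def tcp_for_tip(ys,z,tilt,xs=0,off=82,h=.0173):
    "commanded TCP with pin tip at stand (xs,ys mm), z mm"
    R=Rtool(TH,tilt); tip=OS+(N*ys+XS*xs)/1000+np.array([0,0,z/1000])
    return tip-R[:,2]*off/1000+R[:,0]*h, R
E
python3 - <<'E'
from g import *
p,R=tcp_for_tip(50,160,0); print(p*1000); print(rel(p,R))
E
```

```text
[549.73 187.42 142.7 ]
[-136.03  -93.93  346.23   17.79   -0.     -0.  ]
```

apply_moves([
  [[-8, 0, 0, 0, 0, 0, 1], [-20, 0, 0, 0, 0, 0, 1], [-40, 0, 0, 0, 0, 0, 1], [-65, 0, 0, 0, 0, 0, 1], [-90, 0, 0, 0, 0, 0, 1], [-115, 0, 0, 0, 0, 0, 1], [-135, 0, 0, 0, 0, 0, 1], [-145, 0, 0, 0, 0, 0, 1]],
])

```text
t: 5.25
tcp_pos: [0.4964, -0.1672, 0.1544]
eef_rot: [[0.004, -0.994, -0.113], [-0.0, -0.113, 0.994], [-1.0, -0.004, -0.0]]
ft_force: [-0.0, -0.3, -1.6]
gripper_width: 0.0433
```

```bash
python3 - <<'E'
from g import *
sent([-145,0,0,0,0,0])
o=get_obs(); print(o['t'],o['tcp_pos']*1000,cur()[0]*1000,o['ft_force'],o['torque'],o['gripper_width'])
p,R=tcp_for_tip(50,160,0); print(p*1000); print(rel(p,R))
E
```

```text
5.25 [ 496.42 -167.21  154.4 ] [ 495.52 -167.2   151.68] [-0.01 -0.28 -1.59] [ 0.02  0.09 -0.01] 0.043324494579130214
[549.73 187.42 142.7 ]
[  8.97 -93.93 346.23  17.79  -0.    -0.  ]
```

apply_moves([
  [[-2, -5, 18, 2, 0, 0, 1], [-4, -14, 52, 4, 0, 0, 1], [-5, -25, 92, 6, 0, 0, 1], [-5, -36, 132, 8, 0, 0, 1], [-5, -47, 172, 10, 0, 0, 1], [-5, -57, 210, 12, 0, 0, 1], [-5, -67, 247, 14, 0, 0, 1], [-5, -76, 280, 15, 0, 0, 1]],
])

```text
t: 6.05
tcp_pos: [0.5391, 0.1214, 0.1565]
eef_rot: [[-0.0, -0.989, 0.149], [0.0, 0.149, 0.989], [-1.0, 0.0, -0.0]]
ft_force: [0.8, -0.0, -2.2]
gripper_width: 0.0434
```

```bash
python3 - <<'E'
from g import *
sent([-5,-76,280,15,0,0])
o=get_obs(); print(o['t'],o['tcp_pos']*1000,cur()[0]*1000,o['ft_force'],o['torque'],o['gripper_width'])
p,R=tcp_for_tip(50,150,9.5); print(rel(p,R))
p,R=tcp_for_tip(50,105,9.5); print(rel(p,R))
E
```

```text
6.05 [539.07 121.44 156.49] [539.4  119.59 156.68] [ 0.82 -0.03 -2.19] [-0.06 -0.03 -0.  ] 0.04339372655814067
[10.2  -0.1  66.88  2.78  9.5   0.23]
[55.2  -0.1  66.88  2.78  9.5   0.23]
```

apply_moves([
  [[2, 0, 12, 0.6, 2, 0, 1], [4, 0, 26, 1.2, 4, 0.1, 1], [6, 0, 40, 1.8, 6, 0.1, 1], [8, 0, 52, 2.2, 8, 0.2, 1], [10, 0, 62, 2.6, 9.5, 0.2, 1], [16, 0, 67, 2.8, 9.5, 0.2, 1], [20, 0, 67, 2.8, 9.5, 0.2, 1], [22, 0, 67, 2.8, 9.5, 0.2, 1]],
])

```text
t: 6.85
tcp_pos: [0.5487, 0.1852, 0.1338]
eef_rot: [[-0.033, -0.981, 0.194], [-0.162, 0.196, 0.967], [-0.986, 0.001, -0.165]]
ft_force: [0.6, 0.4, -2.7]
gripper_width: 0.0435
```

```bash
python3 - <<'E'
from g import *
sent([22,0,67,2.8,9.5,.2])
o=get_obs(); print(o['t'],o['tcp_pos']*1000,cur()[0]*1000,o['ft_force'],o['torque'],o['gripper_width'])
print(o['eef_rot'],cur()[1])
p,R=tcp_for_tip(50,105,9.5); print(rel(p,R))
for c in ['top','side']:
    im,D=imaging.grab_frame(c); np.savez(c+'1.npz',im=im,D=D); x0,y0={'top':(170,140),'side':(230,210)}[c]
    save('st_'+c,cv2.resize(im[y0:y0+110,x0:x0+100],None,fx=4,fy=4,interpolation=cv2.INTER_CUBIC))
cv2.imwrite('pics/st.png',np.hstack([cv2.imread('pics/st_top.png'),cv2.imread('pics/st_side.png')]))
E
```

```text
6.85 [548.75 185.24 133.8 ] [549.31 185.85 134.67] [ 0.6   0.37 -2.65] [ 0.63 -0.05 -0.01] 0.04352514186199795
[[-0.03 -0.98  0.19]
 [-0.16  0.2   0.97]
 [-0.99  0.   -0.17]] [[-0.03 -0.98  0.19]
 [-0.16  0.2   0.97]
 [-0.99 -0.   -0.17]]
[32.77 -0.08  5.37 -0.02 -0.    0.03]
```

View pics/st.png

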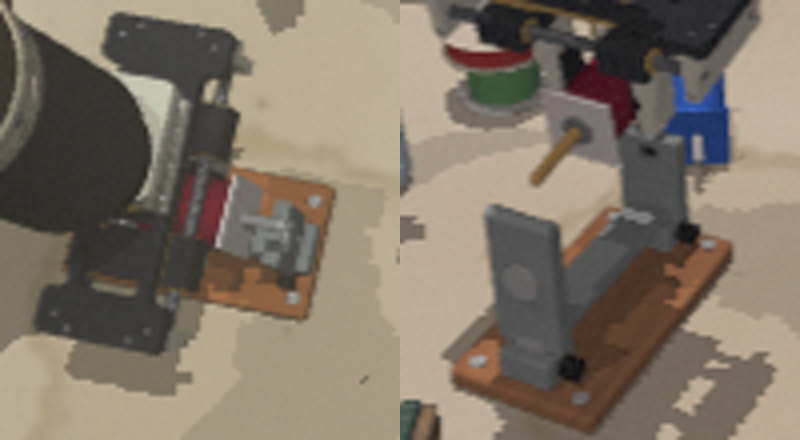

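apply_moves([
  [[5, 0, 1, 0, 0, 0, 1], [11, 0, 2, 0, 0, 0, 1], [18, 0, 3, 0, 0, 0, 1], [25, 0, 4, 0, 0, 0, 1], [30, 0, 5, 0, 0, 0, 1], [34, 0, 5.6, 0, 0, 0, 1], [34.5, 0, 5.7, 0, 0, 0, 1], [34.5, 0, 5.7, 0, 0, 0, 1]],
])

```text
t: 7.75
tcp_pos: [0.5494, 0.1858, 0.0995]
eef_rot: [[-0.032, -0.981, 0.193], [-0.162, 0.196, 0.967], [-0.986, -0.001, -0.165]]
ft_force: [0.1, 0.2, -2.8]
gripper_width: 0.0431
```

```bash
cat >> g.py <<'E'
import sys
def stat():
    "tip estimate in stand frame (mm), force in stand axes"
    o=get_obs(); R=np.array(o['eef_rot']); p=np.array(o['tcp_pos'])
    def loc(p,R):
        C=p-R[:,0]*.0173; T=C+R[:,2]*.082; Sb=C-R[:,2]*.064
        f=lambda q: np.array([(q-OS)@XS,(q-OS)@N,q[2]])*1000
        return f(C),f(T),f(Sb)
    F=np.array(o['ft_force']); M=np.array(o['torque'])
    print('t',o['t'],'w',round(o['gripper_width']*1000,2))
    for n,a in (('meas',(p,R)),('cmd',cur())): print(n,'C,tip,stub',*loc(*a),'tilt',round(np.degrees(np.arcsin(-a[1][2,2])),2))
    print('F xs,ys,z',np.array([F@XS,F@N,F[2]]),'M',np.array([M@XS,M@N,M[2]]))
E
python3 - <<'E'
from g import *
sent([34.5,0,5.7,0,0,0]); stat()
E
```

```text
t 7.75 w 43.11
meas C,tip,stub [ -0.01 -30.75 116.58] [ -0.    50.12 103.02] [ -0.01 -93.87 127.15] tilt 9.51
cmd C,tip,stub [ -0.09 -30.83 116.77] [ -0.06  50.04 103.23] [ -0.11 -93.96 127.33] tilt 9.5
F xs,ys,z [ 0.03  0.19 -2.77] M [ 0.7   0.09 -0.02]
```

apply_moves([
  [[-0.2, 0, 1.2, 0, 0, 0, 1], [-0.4, 0, 2.4, 0, 0, 0, 1], [-0.7, 0, 4, 0, 0, 0, 1], [-0.9, 0, 5.5, 0, 0, 0, 1], [-1.2, 0, 7, 0, 0, 0, 1], [-1.3, 0, 8, 0, 0, 0, 1], [-1.5, 0, 9, 0, 0, 0, 1], [-1.65, 0, 10, 0, 0, 0, 1]],
])

```text
t: 8.55
tcp_pos: [0.5512, 0.1955, 0.0996]
eef_rot: [[-0.032, -0.981, 0.194], [-0.163, 0.196, 0.967], [-0.986, -0.0, -0.166]]
ft_force: [0.2, -3.1, -2.1]
gripper_width: 0.0436
```

```bash
python3 - <<'E'
from g import *
sent([-1.65,0,10,0,0,0]); stat()
E
```

```text
t 8.55 w 43.56
meas C,tip,stub [ -0.18 -20.97 116.61] [ -0.15  59.89 103.02] [ -0.19 -84.08 127.23] tilt 9.55
cmd C,tip,stub [ -0.09 -20.7  116.75] [ -0.06  60.18 103.21] [ -0.11 -83.82 127.31] tilt 9.5
F xs,ys,z [ 0.76 -2.98 -2.11] M [-0.29 -0.12 -0.01]
```

apply_moves([
  [[-0.1, 0, 0.6, 0, 0, 0, 1], [-0.2, 0, 1.2, 0, 0, 0, 1], [-0.3, 0, 1.8, 0, 0, 0, 1], [-0.4, 0, 2.4, 0, 0, 0, 1], [-0.5, 0, 3, 0, 0, 0, 1], [-0.5, 0, 3, 0, 0, 0, 1], [-0.5, 0, 3, 0, 0, 0, 1], [-0.5, 0, 3, 0, 0, 0, 1]],
])

```text
t: 9.35
tcp_pos: [0.5519, 0.1986, 0.0995]
eef_rot: [[-0.032, -0.981, 0.194], [-0.162, 0.196, 0.967], [-0.986, -0.0, -0.165]]
ft_force: [-0.3, -3.8, -2.7]
gripper_width: 0.0432
```

```bash
python3 - <<'E'
from g import *
sent([-.5,0,3,0,0,0]); stat()
E
```

```text
t 9.35 w 43.19
meas C,tip,stub [ -0.12 -17.75 116.6 ] [ -0.1   63.13 103.05] [ -0.14 -80.87 127.17] tilt 9.51
cmd C,tip,stub [ -0.08 -17.66 116.74] [ -0.06  63.22 103.21] [ -0.11 -80.78 127.31] tilt 9.5
F xs,ys,z [ 0.46 -3.82 -2.66] M [-0.87 -0.08  0.02]
```

apply_moves([
  [[0.9, 0, 0.15, 0, 0, 0, 1], [1.8, 0, 0.3, 0, 0, 0, 1], [2.7, 0, 0.45, 0, 0, 0, 1], [3.6, 0, 0.6, 0, 0, 0, 1], [4.5, 0, 0.75, 0, 0, 0, 1], [5.4, 0, 0.9, 0, 0, 0, 1], [6.3, 0, 1.05, 0, 0, 0, 1], [7, 0, 1.17, 0, 0, 0, 1]],
])

```text
t: 10.15
tcp_pos: [0.552, 0.1987, 0.0924]
eef_rot: [[-0.032, -0.981, 0.194], [-0.162, 0.196, 0.967], [-0.986, -0.001, -0.165]]
ft_force: [-0.1, -4.2, -0.5]
gripper_width: 0.0432
```

```bash
python3 - <<'E'
from g import *
sent([7,0,1.17,0,0,0]); stat()
E
```

```text
t 10.15 w 43.24
meas C,tip,stub [ -0.04 -17.62 109.44] [-0.03 63.26 95.91] [ -0.06 -80.74 120.01] tilt 9.5
cmd C,tip,stub [ -0.08 -17.66 109.65] [-0.05 63.22 96.11] [ -0.1  -80.78 120.21] tilt 9.5
F xs,ys,z [ 0.72 -4.15 -0.51] M [-0.72  0.03 -0.04]
```

apply_moves([
  [[0.5, 0, 0.08, 0, 0, 0, 1], [1, 0, 0.17, 0, 0, 0, 1], [1.5, 0, 0.25, 0, 0, 0, 1], [2, 0, 0.33, 0, 0, 0, 1], [2.5, 0, 0.42, 0, 0, 0, 1], [3, 0, 0.5, 0, 0, 0, 1], [3, 0, 0.5, 0, 0, 0, 1], [3, 0, 0.5, 0, 0, 0, 1]],
])

```text
t: 10.95
tcp_pos: [0.5519, 0.1987, 0.0894]
eef_rot: [[-0.032, -0.981, 0.194], [-0.162, 0.196, 0.967], [-0.986, -0.001, -0.165]]
ft_force: [-1.5, -4.2, -1.4]
gripper_width: 0.0431
```

```bash
python3 - <<'E'
from g import *
sent([3,0,.5,0,0,0]); stat()
E
```

```text
t 10.95 w 43.06
meas C,tip,stub [ -0.05 -17.63 106.45] [-0.04 63.25 92.91] [ -0.07 -80.75 117.02] tilt 9.5
cmd C,tip,stub [ -0.08 -17.66 106.61] [-0.05 63.21 93.07] [ -0.1  -80.78 117.17] tilt 9.5
F xs,ys,z [-0.68 -4.44 -1.35] M [-0.74  0.07  0.01]
```

apply_moves([
  [[0.5, 0, 0.08, 0, 0, 0, 1], [1, 0, 0.17, 0, 0, 0, 1], [1.5, 0, 0.25, 0, 0, 0, 1], [2, 0, 0.33, 0, 0, 0, 1], [2.5, 0, 0.42, 0, 0, 0, 1], [3, 0, 0.5, 0, 0, 0, 1], [3, 0, 0.5, 0, 0, 0, 1], [3, 0, 0.5, 0, 0, 0, 1]],
])

```text
t: 11.75
tcp_pos: [0.5519, 0.1987, 0.0863]
eef_rot: [[-0.032, -0.981, 0.194], [-0.162, 0.196, 0.967], [-0.986, -0.001, -0.165]]
ft_force: [0.1, -4.1, -1.9]
gripper_width: 0.0436
```

```bash
python3 - <<'E'
from g import *
sent([3,0,.5,0,0,0]); stat()
E
```

```text
t 11.75 w 43.6
meas C,tip,stub [ -0.07 -17.61 103.4 ] [-0.05 63.26 89.87] [ -0.08 -80.73 113.97] tilt 9.5
cmd C,tip,stub [ -0.08 -17.66 103.56] [-0.05 63.21 90.03] [ -0.1  -80.79 114.13] tilt 9.5
F xs,ys,z [ 0.87 -4.02 -1.87] M [-0.76  0.1   0.02]
```

apply_moves([
  [[0.3, 0, 0.05, 0, 0, 0, 1], [0.6, 0, 0.1, 0, 0, 0, 1], [0.9, 0, 0.15, 0, 0, 0, 1], [1.2, 0, 0.2, 0, 0, 0, 1], [1.5, 0, 0.25, 0, 0, 0, 1], [1.5, 0, 0.25, 0, 0, 0, 1], [1.5, 0, 0.25, 0, 0, 0, 1], [1.5, 0, 0.25, 0, 0, 0, 1]],
])

```text
t: 12.55
tcp_pos: [0.552, 0.199, 0.0848]
eef_rot: [[-0.032, -0.981, 0.193], [-0.162, 0.196, 0.967], [-0.986, -0.001, -0.165]]
ft_force: [0.0, -0.7, -5.4]
gripper_width: 0.0436
```

```bash
python3 - <<'E'
from g import *
sent([1.5,0,.25,0,0,0]); stat()
E
```

```text
t 12.55 w 43.56
meas C,tip,stub [ -0.06 -17.33 101.84] [-0.05 63.55 88.33] [ -0.07 -80.45 112.38] tilt 9.48
cmd C,tip,stub [ -0.08 -17.66 102.04] [-0.05 63.21 88.51] [ -0.1  -80.79 112.61] tilt 9.5
F xs,ys,z [ 0.15 -0.67 -5.38] M [0.38 0.21 0.02]
```

The pin dropped into the recess: the y force fell from 4 N to under 1 N, and the pin lightly touches the roof. I'll ease down and check that z relaxes.

apply_moves([
  [[0.3, 0, 0.05, 0, 0, 0, 1], [0.6, 0, 0.1, 0, 0, 0, 1], [0.9, 0, 0.15, 0, 0, 0, 1], [1.2, 0, 0.2, 0, 0, 0, 1], [1.2, 0, 0.2, 0, 0, 0, 1], [1.2, 0, 0.2, 0, 0, 0, 1], [1.2, 0, 0.2, 0, 0, 0, 1], [1.2, 0, 0.2, 0, 0, 0, 1]],
])

```text
t: 13.35
tcp_pos: [0.552, 0.1988, 0.0837]
eef_rot: [[-0.032, -0.981, 0.194], [-0.162, 0.196, 0.967], [-0.986, -0.001, -0.165]]
ft_force: [0.5, -0.7, -4.4]
gripper_width: 0.0433
```

```bash
python3 - <<'E'
from g import *
sent([1.2,0,.2,0,0,0]); stat()
E
```

```text
t 13.35 w 43.27
meas C,tip,stub [  0.02 -17.54 100.8 ] [ 0.03 63.34 87.28] [  0.   -80.66 111.35] tilt 9.49
cmd C,tip,stub [ -0.08 -17.67 100.83] [-0.05 63.21 87.29] [ -0.1  -80.79 111.39] tilt 9.5
F xs,ys,z [ 0.59 -0.59 -4.43] M [ 0.48  0.12 -0.03]
```

apply_moves([
  [[0.3, 0, 0.05, 0, 0, 0, 1], [0.6, 0, 0.1, 0, 0, 0, 1], [0.9, 0, 0.15, 0, 0, 0, 1], [0.9, 0, 0.15, 0, 0, 0, 1], [0.9, 0, 0.15, 0, 0, 0, 1], [0.9, 0, 0.15, 0, 0, 0, 1], [0.9, 0, 0.15, 0, 0, 0, 1], [0.9, 0, 0.15, 0, 0, 0, 1]],
])

```text
t: 14.15
tcp_pos: [0.552, 0.1988, 0.0828]
eef_rot: [[-0.032, -0.981, 0.194], [-0.162, 0.196, 0.967], [-0.986, -0.001, -0.165]]
ft_force: [-0.6, -0.1, -3.8]
gripper_width: 0.0435
```

```bash
python3 - <<'E'
from g import *
sent([.9,0,.15,0,0,0]); stat()
E
```

```text
t 14.15 w 43.5
meas C,tip,stub [ -0.01 -17.58  99.84] [ 0.01 63.3  86.32] [ -0.02 -80.7  110.4 ] tilt 9.49
cmd C,tip,stub [ -0.08 -17.67  99.91] [-0.05 63.21 86.38] [ -0.1  -80.79 110.48] tilt 9.5
F xs,ys,z [-0.58 -0.2  -3.78] M [0.61 0.02 0.01]
```

apply_moves([
  [[-0.2, 0, 1.2, 0, 0, 0, 1], [-0.4, 0, 2.4, 0, 0, 0, 1], [-0.6, 0, 3.6, 0, 0, 0, 1], [-0.6, 0, 4.6, 0, 0, 0, 1], [-0.6, 0, 5.6, 0, 0, 0, 1], [-0.6, 0, 6.6, 0, 0, 0, 1], [-0.6, 0, 7.6, 0, 0, 0, 1], [-0.6, 0, 7.6, 0, 0, 0, 1]],
])

```text
t: 14.95
tcp_pos: [0.5533, 0.2059, 0.0819]
eef_rot: [[-0.032, -0.981, 0.194], [-0.163, 0.196, 0.967], [-0.986, -0.0, -0.166]]
ft_force: [-0.7, -3.6, -2.6]
gripper_width: 0.0436
```

```bash
python3 - <<'E'
from g import *
sent([-.6,0,7.6,0,0,0]); stat()
E
```

```text
t 14.95 w 43.55
meas C,tip,stub [ -0.16 -10.35  99.01] [-0.13 70.52 85.42] [ -0.18 -73.46 109.62] tilt 9.54
cmd C,tip,stub [ -0.07 -10.07  99.25] [-0.05 70.8  85.72] [ -0.09 -73.19 109.82] tilt 9.5
F xs,ys,z [-0.02 -3.71 -2.59] M [-0.96 -0.05 -0.02]
```

apply_moves([
  [[0, 0, 1.2, 0, 0, 0, 1], [0, 0, 2.5, 0, 0, 0, 1], [0, 0, 4, 0, 0, 0, 1], [0, 0, 5.5, 0, 0, 0, 1], [0, 0, 7, 0, 0, 0, 1], [0, 0, 8, 0, 0, 0, 1], [0, 0, 8.5, 0, 0, 0, 1], [0, 0, 8.5, 0, 0, 0, 1]],
])

```text
t: 15.75
tcp_pos: [0.5546, 0.2131, 0.0805]
eef_rot: [[-0.033, -0.98, 0.194], [-0.164, 0.197, 0.967], [-0.986, 0.0, -0.167]]
ft_force: [-0.3, -7.2, -2.7]
gripper_width: 0.0432
```

```bash
python3 - <<'E'
from g import *
sent([0,0,8.5,0,0,0]); stat()
E
```

```text
t 15.75 w 43.16
meas C,tip,stub [-0.25 -2.99 97.61] [-0.19 77.85 83.89] [ -0.29 -66.09 108.31] tilt 9.63
cmd C,tip,stub [-0.07 -1.69 97.85] [-0.04 79.19 84.31] [ -0.09 -64.81 108.41] tilt 9.5
F xs,ys,z [ 1.12 -7.09 -2.74] M [-2.19 -0.46 -0.01]
```

```bash
python3 - <<'E'
from g import *
for i,t in enumerate([9.5,8,6.5,5,3.5,2,1,0]):
    f=i/7; L=70.6*(1-f)+68.9*f; zt=86.0+0.8*f; ycomp=1.4+.3*f
    r=np.radians(t); Cy=67.7-L*np.cos(r)+ycomp; Cz=zt+L*np.sin(r)
    R=Rtool(TH,t); C=OS+N*Cy/1000+np.array([0,0,Cz/1000]); p=C+R[:,0]*.0173
    print(t,round(Cy,2),round(Cz,2),rel(p,R))
E
```

```text
9.5 -0.53 97.65 [ 0.   -0.06  1.17 -0.02 -0.    0.03]
8 -0.53 95.91 [ 1.72 -0.06  1.92 -0.02 -1.5   0.03]
6.5 -0.48 94.17 [ 3.41 -0.06  2.71 -0.02 -3.    0.03]
5 -0.38 92.43 [ 5.07 -0.06  3.55 -0.02 -4.5   0.03]
3.5 -0.23 90.71 [ 6.71 -0.06  4.43 -0.02 -6.    0.03]
2 -0.03 88.99 [ 8.31 -0.06  5.36 -0.02 -7.5   0.03]
1 0.22 87.89 [ 9.31 -0.05  6.09 -0.02 -8.5   0.03]
0 0.5 86.8 [10.3  -0.05  6.84 -0.02 -9.5   0.03]
```

apply_moves([
  [[0, 0, 1.2, 0, 0, 0, 1], [0.9, 0, 1.6, 0, -0.75, 0, 1], [1.7, 0, 1.9, 0, -1.5, 0, 1], [2.6, 0, 2.3, 0, -2.25, 0, 1], [3.4, 0, 2.7, 0, -3, 0, 1], [4.2, 0, 3.1, 0, -3.75, 0, 1], [5.1, 0, 3.55, 0, -4.5, 0, 1], [5.1, 0, 3.55, 0, -4.5, 0, 1]],
])

```text
t: 16.55
tcp_pos: [0.5549, 0.2151, 0.0748]
eef_rot: [[-0.018, -0.98, 0.196], [-0.087, 0.197, 0.976], [-0.996, 0.001, -0.089]]
ft_force: [0.2, -8.8, -3.2]
gripper_width: 0.0432
```

```bash
python3 - <<'E'
from g import *
sent([5.1,0,3.55,0,-4.5,0]); stat()
for i,t in enumerate([9.5,8,6.5,5,3.5,2,1,0]):
    f=i/7; L=70.6*(1-f)+68.9*f; zt=86.0+0.8*f; ycomp=1.4+.3*f
    r=np.radians(t); Cy=67.7-L*np.cos(r)+ycomp; Cz=zt+L*np.sin(r)
    R=Rtool(TH,t); C=OS+N*Cy/1000+np.array([0,0,Cz/1000]); p=C+R[:,0]*.0173
    if t<5: print(t,round(Cy,2),round(Cz,2),rel(p,R))
E
```

```text
t 16.55 w 43.22
meas C,tip,stub [-0.33 -2.25 92.03] [-0.23 79.42 84.7 ] [ -0.41 -65.99  97.74] tilt 5.12
cmd C,tip,stub [-0.07 -0.38 92.4 ] [-0.04 81.31 85.25] [ -0.09 -64.13  97.98] tilt 5.0
F xs,ys,z [ 1.88 -8.59 -3.23] M [-2.85 -0.54 -0.02]
3.5 -0.23 90.71 [ 1.67 -0.06  0.75 -0.02 -1.5   0.03]
2 -0.03 88.99 [ 3.34 -0.06  1.55 -0.02 -3.    0.03]
1 0.22 87.89 [ 4.4  -0.05  2.2  -0.02 -4.    0.03]
0 0.5 86.8 [ 5.44 -0.05  2.87 -0.02 -5.    0.03]
```

apply_moves([
  [[0.8, 0, 0.6, 0, -0.75, 0, 1], [1.7, 0, 1.1, 0, -1.5, 0, 1], [2.5, 0, 1.5, 0, -2.25, 0, 1], [3.3, 0, 1.9, 0, -3, 0, 1], [3.9, 0, 2.3, 0, -3.5, 0, 1], [4.4, 0, 2.6, 0, -4, 0, 1], [4.9, 0, 3, 0, -4.5, 0, 1], [5.4, 0, 3.3, 0, -5, 0, 1]],
])

```text
t: 17.35
tcp_pos: [0.5554, 0.2179, 0.0689]
eef_rot: [[-0.001, -0.98, 0.197], [-0.003, 0.197, 0.98], [-1.0, 0.001, -0.003]]
ft_force: [0.8, -9.3, -5.0]
gripper_width: 0.0435
```

```bash
python3 - <<'E'
from g import *
sent([5.4,0,3.3,0,-5,0]); stat()
for c in ['top','side']:
    im,D=imaging.grab_frame(c); np.savez(c+'2.npz',im=im,D=D); x0,y0={'top':(170,140),'side':(230,210)}[c]
    save('lv_'+c,cv2.resize(im[y0:y0+110,x0:x0+100],None,fx=4,fy=4,interpolation=cv2.INTER_CUBIC))
cv2.imwrite('pics/lv.png',np.hstack([cv2.imread('pics/lv_top.png'),cv2.imread('pics/lv_side.png')]))
E
```

```text
t 17.35 w 43.47
meas C,tip,stub [-0.41 -1.   86.18] [-0.33 81.   85.95] [ -0.46 -65.    86.35] tilt 0.16
cmd C,tip,stub [-0.06  0.93 86.8 ] [-0.04 82.93 86.8 ] [ -0.08 -63.07  86.8 ] tilt 0.0
F xs,ys,z [ 2.63 -8.99 -4.97] M [-3.52 -0.82 -0.2 ]
```

View pics/lv.png

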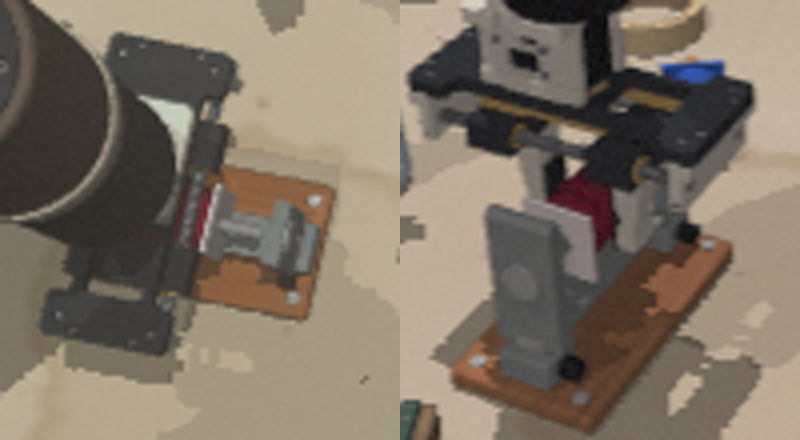

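Level and compressed about 13 mm, with the stub inside the short plate. There is a small side load at the pin (Fx +2.6, Fz about -2.8 net). I'll nudge x and z to see whether it comes from a wall or from friction.

apply_moves([
  [[0.2, -0.2, 0, 0, 0, 0, 1], [0.4, -0.4, 0, 0, 0, 0, 1], [0.6, -0.6, 0, 0, 0, 0, 1], [0.8, -0.8, 0, 0, 0, 0, 1], [0.8, -0.8, 0, 0, 0, 0, 1], [0.8, -0.8, 0, 0, 0, 0, 1], [0.8, -0.8, 0, 0, 0, 0, 1], [0.8, -0.8, 0, 0, 0, 0, 1]],
])

```text
t: 18.25
tcp_pos: [0.5557, 0.2177, 0.068]
eef_rot: [[-0.002, -0.98, 0.197], [-0.003, 0.197, 0.98], [-1.0, 0.002, -0.003]]
ft_force: [-1.2, -9.3, -3.3]
gripper_width: 0.0434
```

```bash
python3 - <<'E'
from g import *
sent([.8,-.8,0,0,0,0]); stat()
E
```

```text
t 18.25 w 43.42
meas C,tip,stub [-0.01 -1.12 85.31] [ 0.05 80.88 85.02] [ -0.06 -65.12  85.53] tilt 0.2
cmd C,tip,stub [ 0.74  0.93 86.  ] [ 0.76 82.93 86.  ] [  0.72 -63.07  86.01] tilt 0.0
F xs,ys,z [ 0.61 -9.34 -3.28] M [-3.34 -0.1  -0.01]
```

apply_moves([
  [[-0.3, 0, -1, 0, 0, 0, 1], [-0.4, 0, -2, 0, 0, 0, 1], [-0.4, 0, -3, 0, 0, 0, 1], [-0.4, 0, -4, 0, 0, 0, 1], [-0.4, 0, -5, 0, 0, 0, 1], [-0.4, 0, -6, 0, 0, 0, 1], [-0.4, 0, -6.5, 0, 0, 0, 1], [-0.4, 0, -6.5, 0, 0, 0, 1]],
])

```text
t: 19.05
tcp_pos: [0.5547, 0.2121, 0.0685]
eef_rot: [[-0.001, -0.981, 0.196], [-0.002, 0.196, 0.981], [-1.0, 0.001, -0.002]]
ft_force: [-1.2, -6.2, -3.0]
gripper_width: 0.0431
```

```bash
python3 - <<'E'
from g import *
sent([-.4,0,-6.5,0,0,0]); stat()
E
```

```text
t 19.05 w 43.1
meas C,tip,stub [ 0.08 -6.81 85.83] [ 0.11 75.19 85.66] [  0.05 -70.81  85.97] tilt 0.12
cmd C,tip,stub [ 0.74 -5.57 86.4 ] [ 0.76 76.43 86.4 ] [  0.72 -69.57  86.41] tilt 0.0
F xs,ys,z [ 0.08 -6.31 -3.04] M [-2.42  0.2   0.02]
```

apply_moves([
  [[0, 0, -0.5, 0, 0, 0, 1], [0, 0, -1, 0, 0, 0, 1], [0, 0, -1.5, 0, 0, 0, 1], [0, 0, -2, 0, 0, 0, 1], [0, 0, -2.5, 0, 0, 0, 1], [0, 0, -3, 0, 0, 0, 1], [0, 0, -3, 0, 0, 0, 1], [0, 0, -3, 0, 0, 0, 1]],
])

```text
t: 19.85
tcp_pos: [0.5549, 0.2101, 0.0688]
eef_rot: [[0.0, -0.981, 0.196], [-0.0, 0.196, 0.981], [-1.0, -0.0, -0.0]]
ft_force: [-1.4, -4.0, -6.5]
gripper_width: 0.0436
```

```bash
python3 - <<'E'
from g import *
sent([0,0,-3,0,0,0]); stat()
E
```

```text
t 19.85 w 43.61
meas C,tip,stub [ 0.58 -8.73 86.08] [ 0.6  73.27 86.05] [  0.56 -72.73  86.11] tilt 0.02
cmd C,tip,stub [ 0.73 -8.57 86.4 ] [ 0.75 73.43 86.4 ] [  0.72 -72.57  86.41] tilt 0.0
F xs,ys,z [-0.54 -4.17 -6.49] M [-1.67  0.46 -0.  ]
```

apply_moves([
  [[0.2, 0, 0, 0, 0, 0, 1], [0.4, 0, 0, 0, 0, 0, 1], [0.6, 0, 0, 0, 0, 0, 1], [0.8, 0, 0, 0, 0, 0, 1], [1, 0, 0, 0, 0, 0, 1], [1, 0, 0, 0, 0, 0, 1], [1, 0, 0, 0, 0, 0, 1], [1, 0, 0, 0, 0, 0, 1]],
])

```text
t: 20.65
tcp_pos: [0.5551, 0.2101, 0.0684]
eef_rot: [[0.001, -0.981, 0.196], [-0.0, 0.196, 0.981], [-1.0, -0.001, -0.0]]
ft_force: [-4.0, -4.9, -3.4]
gripper_width: 0.0432
```

```bash
python3 - <<'E'
from g import *
sent([1,0,0,0,0,0]); stat()
E
```

```text
t 20.65 w 43.23
meas C,tip,stub [ 0.85 -8.65 85.72] [ 0.83 73.35 85.7 ] [  0.86 -72.65  85.73] tilt 0.01
cmd C,tip,stub [ 0.73 -8.57 85.4 ] [ 0.75 73.43 85.4 ] [  0.72 -72.57  85.41] tilt 0.0
F xs,ys,z [-2.99 -5.6  -3.38] M [-2.05  0.73  0.09]
```

apply_moves([
  [[0.1, 0.2, 0, 0, 0, 0, 1], [0.2, 0.4, 0, 0, 0, 0, 1], [0.3, 0.6, 0, 0, 0, 0, 1], [0.3, 0.8, 0, 0, 0, 0, 1], [0.3, 0.8, 0, 0, 0, 0, 1], [0.3, 0.8, 0, 0, 0, 0, 1], [0.3, 0.8, 0, 0, 0, 0, 1], [0.3, 0.8, 0, 0, 0, 0, 1]],
])

```text
t: 21.45
tcp_pos: [0.5549, 0.2104, 0.0684]
eef_rot: [[0.002, -0.981, 0.196], [0.0, 0.196, 0.981], [-1.0, -0.002, 0.0]]
ft_force: [-2.2, -5.8, -2.6]
gripper_width: 0.0432
```

```bash
python3 - <<'E'
from g import *
sent([.3,.8,0,0,0,0]); stat()
E
```

```text
t 21.45 w 43.25
meas C,tip,stub [ 0.53 -8.43 85.7 ] [ 0.52 73.57 85.73] [  0.53 -72.43  85.68] tilt -0.02
cmd C,tip,stub [-0.06 -8.57 85.1 ] [-0.04 73.43 85.1 ] [ -0.08 -72.57  85.11] tilt 0.0
F xs,ys,z [-1.01 -6.15 -2.59] M [-2.02  0.15  0.03]
```

apply_moves([
  [[0, 0, -0.4, 0, 0, 0, 1], [0, 0, -0.8, 0, 0, 0, 1], [0, 0, -1.2, 0, 0, 0, 1], [0, 0, -1.6, 0, 0, 0, 1], [0, 0, -1.6, 0, 0, 0, 1], [0, 0, -1.6, 0, 0, 0, 1], [0, 0, -1.6, 0, 0, 0, 1], [0, 0, -1.6, 0, 0, 0, 1]],
])

```text
t: 22.25
tcp_pos: [0.5543, 0.209, 0.0679]
eef_rot: [[0.001, -0.981, 0.196], [0.0, 0.196, 0.981], [-1.0, -0.001, 0.0]]
ft_force: [0.1, -5.9, -1.1]
gripper_width: 0.0433
```

```bash
python3 - <<'E'
from g import *
sent([0,0,-1.6,0,0,0]); stat()
E
```

```text
t 22.25 w 43.31
meas C,tip,stub [ 0.23 -9.94 85.19] [ 0.24 72.06 85.22] [  0.22 -73.94  85.17] tilt -0.02
cmd C,tip,stub [ -0.07 -10.17  85.1 ] [-0.05 71.83 85.1 ] [ -0.08 -74.17  85.11] tilt 0.0
F xs,ys,z [ 1.25 -5.77 -1.15] M [-1.72 -0.29 -0.06]
```

apply_moves([
  [[0, 0, -0.3, 0, 0, 0, 1], [0, 0, -0.6, 0, 0, 0, 1], [0, 0, -0.9, 0, 0, 0, 1], [0, 0, -1.2, 0, 0, 0, 1], [0, 0, -1.5, 0, 0, 0, 1], [0, 0, -1.5, 0, 0, 0, 1], [0, 0, -1.5, 0, 0, 0, 1], [0, 0, -1.5, 0, 0, 0, 1]],
])

```text
t: 23.05
tcp_pos: [0.5538, 0.2075, 0.0677]
eef_rot: [[0.001, -0.981, 0.196], [-0.0, 0.196, 0.981], [-1.0, -0.001, 0.0]]
ft_force: [-0.1, -3.0, -2.1]
gripper_width: 0.0436
```

```bash
python3 - <<'E'
from g import *
sent([0,0,-1.5,0,0,0]); stat()
E
```

```text
t 23.05 w 43.59
meas C,tip,stub [  0.01 -11.57  85.02] [ 0.02 70.43 85.03] [  0.   -75.57  85.01] tilt -0.01
cmd C,tip,stub [ -0.07 -11.67  85.1 ] [-0.05 70.33 85.1 ] [ -0.08 -75.67  85.11] tilt 0.0
F xs,ys,z [ 0.47 -2.97 -2.06] M [-1.39 -0.3  -0.11]
```

```bash
python3 - <<'E'
from g import *
for c in ['side','top']:
    im,D=imaging.grab_frame(c); np.savez(c+'3.npz',im=im,D=D); x0,y0={'top':(170,140),'side':(235,225)}[c]
    save('se_'+c,cv2.resize(im[y0:y0+85,x0:x0+80],None,fx=5,fy=5,interpolation=cv2.INTER_CUBIC))
cv2.imwrite('pics/se.png',np.hstack([cv2.imread('pics/se_top.png'),cv2.imread('pics/se_side.png')]))
E
```

```text
(no output)
```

View pics/se.png

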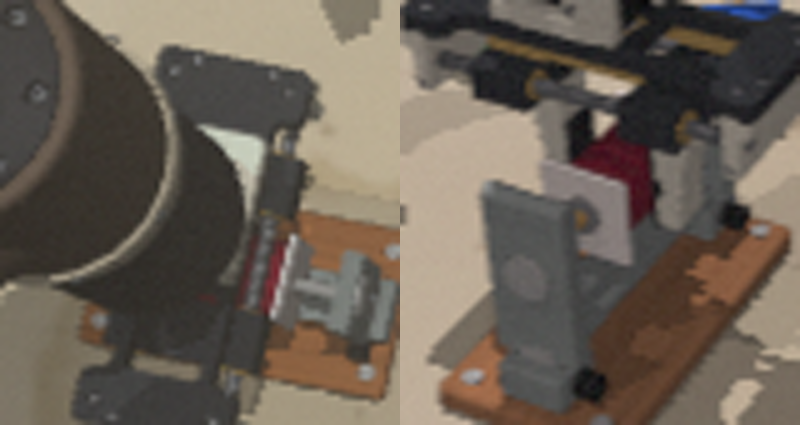

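apply_moves([
  [[-0.5, 0, 0, 0, 0, 0, 1], [-1, 0, 0, 0, 0, 0, 1], [-1.5, 0, 0, 0, 0, 0, 1], [-2, 0, 0, 0, 0, 0, 1], [-2.5, 0, 0, 0, 0, 0, 1], [-2.5, 0, 0, 0, 0, 0, 1], [-2.5, 0, 0, 0, 0, 0, 1], [-2.5, 0, 0, 0, 0, 0, 1]],
])

```text
t: 23.95
tcp_pos: [0.5532, 0.2073, 0.0691]
eef_rot: [[-0.001, -0.98, 0.197], [-0.001, 0.197, 0.98], [-1.0, 0.001, -0.001]]
ft_force: [5.9, -1.4, -23.6]
gripper_width: 0.0433
```

```bash
python3 - <<'E'
from g import *
sent([-2.5,0,0,0,0,0]); stat()
E
```

```text
t 23.95 w 43.32
meas C,tip,stub [ -0.5  -11.82  86.38] [-0.46 70.18 86.33] [ -0.54 -75.82  86.42] tilt 0.04
cmd C,tip,stub [ -0.07 -11.67  87.6 ] [-0.05 70.33 87.6 ] [ -0.08 -75.67  87.61] tilt 0.0
F xs,ys,z [  6.05  -0.21 -23.62] M [ 0.04 -1.81 -0.03]
```

The lift test shows roof contact balanced at both ends (Fz about -21 N net, Mx about 0), so both ends are captured. Now I lower towards the recess floors.

apply_moves([
  [[0.6, -0.1, 0, 0, 0, 0, 1], [1.2, -0.2, 0, 0, 0, 0, 1], [1.8, -0.3, 0, 0, 0, 0, 1], [2.4, -0.3, 0, 0, 0, 0, 1], [3, -0.3, 0, 0, 0, 0, 1], [3.5, -0.3, 0, 0, 0, 0, 1], [3.8, -0.3, 0, 0, 0, 0, 1], [3.8, -0.3, 0, 0, 0, 0, 1]],
])

```text
t: 24.75
tcp_pos: [0.5546, 0.2074, 0.0671]
eef_rot: [[0.002, -0.981, 0.196], [0.0, 0.196, 0.981], [-1.0, -0.002, 0.001]]
ft_force: [-1.4, -4.4, -0.6]
gripper_width: 0.0434
```

```bash
python3 - <<'E'
from g import *
sent([3.8,-.3,0,0,0,0]); stat()
E
```

```text
t 24.75 w 43.39
meas C,tip,stub [  0.83 -11.43  84.42] [ 0.83 70.57 84.47] [  0.84 -75.43  84.37] tilt -0.04
cmd C,tip,stub [  0.24 -11.67  83.8 ] [ 0.25 70.33 83.8 ] [  0.22 -75.67  83.81] tilt 0.0
F xs,ys,z [-0.52 -4.64 -0.58] M [-1.47  0.19  0.06]
```

apply_moves([
  [[0, 0.2, -0.3, 0, 0, 0, 1], [0, 0.4, -0.6, 0, 0, 0, 1], [0, 0.4, -0.9, 0, 0, 0, 1], [0, 0.4, -0.9, 0, 0, 0, 1], [0, 0.4, -0.9, 0, 0, 0, 1], [0, 0.4, -0.9, 0, 0, 0, 1], [0, 0.4, -0.9, 0, 0, 0, 1], [0, 0.4, -0.9, 0, 0, 0, 1]],
])

```text
t: 25.55
tcp_pos: [0.5539, 0.207, 0.0666]
eef_rot: [[0.002, -0.981, 0.196], [0.001, 0.196, 0.981], [-1.0, -0.001, 0.001]]
ft_force: [2.3, 0.6, -2.0]
gripper_width: 0.0431
```

```bash
python3 - <<'E'
from g import *
sent([0,.4,-.9,0,0,0]); stat()
E
```

```text
t 25.55 w 43.1
meas C,tip,stub [  0.23 -11.98  83.91] [ 0.22 70.02 83.98] [  0.24 -75.98  83.86] tilt -0.05
cmd C,tip,stub [ -0.17 -12.57  83.8 ] [-0.15 69.43 83.8 ] [ -0.18 -76.57  83.81] tilt 0.0
F xs,ys,z [ 2.16  1.08 -1.96] M [ 0.06 -0.65  0.02]
```

The stub has bottomed: Fy has gone to about zero or positive, with z near baseline. Releasing.

apply_moves([
  [[0, 0, 0, 0, 0, 0, 0.48], [0, 0, 0, 0, 0, 0, 0.44], [0, 0, 0, 0, 0, 0, 0.38], [0, 0, 0, 0, 0, 0, 0.3], [0, 0, 0, 0, 0, 0, 0.2], [0, 0, 0, 0, 0, 0, 0.1], [0, 0, 0, 0, 0, 0, 0], [0, 0, 0, 0, 0, 0, 0]],
])

```text
t: 26.35
tcp_pos: [0.5534, 0.2065, 0.0664]
eef_rot: [[0.001, -0.981, 0.196], [-0.0, 0.196, 0.981], [-1.0, -0.001, 0.0]]
ft_force: [-0.3, -0.4, 0.3]
gripper_width: 0.0856
```

```bash
python3 - <<'E'
from g import *
stat()
im,D=imaging.grab_frame('side'); np.savez('side4.npz',im=im,D=D)
save('op',cv2.resize(im[215:315,225:325],None,fx=6,fy=6,interpolation=cv2.INTER_CUBIC))
E
```

```text
t 26.35 w 85.58
meas C,tip,stub [ -0.12 -12.52  83.69] [-0.1  69.48 83.7 ] [ -0.13 -76.52  83.69] tilt -0.0
cmd C,tip,stub [ -0.17 -12.57  83.8 ] [-0.15 69.43 83.8 ] [ -0.18 -76.57  83.81] tilt 0.0
F xs,ys,z [-0.21 -0.44  0.35] M [-0.03  0.11 -0.06]
```

View pics/op.png

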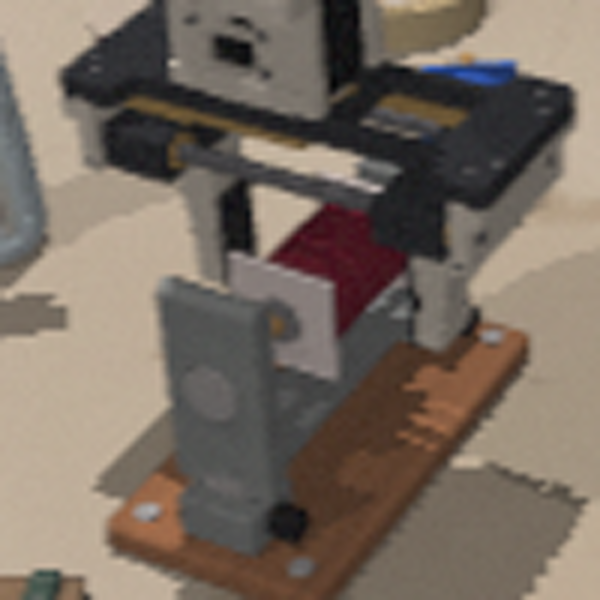

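The roll hangs in place between the open fingers. Now straight up.

apply_moves([
  [[-8, 0, 0, 0, 0, 0, 0], [-20, 0, 0, 0, 0, 0, 0], [-40, 0, 0, 0, 0, 0, 0], [-65, 0, 0, 0, 0, 0, 0], [-90, 0, 0, 0, 0, 0, 0], [-115, 0, 0, 0, 0, 0, 0], [-135, 0, 0, 0, 0, 0, 0], [-150, 0, 0, 0, 0, 0, 0]],
])

```text
t: 27.2
tcp_pos: [0.5538, 0.2068, 0.2195]
eef_rot: [[0.003, -0.981, 0.196], [0.002, 0.196, 0.981], [-1.0, -0.003, 0.002]]
ft_force: [0.6, -0.5, 0.7]
gripper_width: 0.0876
```

apply_moves([
  [[0, 0, -20, 0, 0, 0, 0], [0, 0, -55, 0, 0, 0, 0], [0, 0, -95, 0, 0, 0, 0], [0, 0, -135, 0, 0, 0, 0], [0, 0, -170, 0, 0, 0, 0], [0, 0, -200, 0, 0, 0, 0], [0, 0, -220, 0, 0, 0, 0], [0, 0, -230, 0, 0, 0, 0]],
])

```text
t: 28.0
tcp_pos: [0.5072, -0.021, 0.2169]
eef_rot: [[0.001, -0.98, 0.198], [0.0, 0.198, 0.98], [-1.0, -0.001, 0.0]]
ft_force: [-0.2, -0.4, -0.2]
gripper_width: 0.0874
```

```bash
python3 - <<'E'
from g import *
o=get_obs(); print(o['t'],o['tcp_pos'],o['ft_force'])
for c in ['side','top']:
    im,D=imaging.grab_frame(c); np.savez(c+'5.npz',im=im,D=D); x0,y0={'top':(175,155),'side':(230,225)}[c]
    save('fin_'+c,cv2.resize(im[y0:y0+90,x0:x0+90],None,fx=4.4,fy=4.4,interpolation=cv2.INTER_CUBIC))
    W=cloud(c,D); hsv=cv2.cvtColor(im,cv2.COLOR_RGB2HSV).astype(int)
    m=np.zeros((400,640),bool); m[y0:y0+90,x0:x0+90]=1
    f=lambda P: np.c_[(P-OS)@XS,(P-OS)@N,P[:,2]]*1000
    S=f(W[m&((hsv[...,0]>165)|(hsv[...,0]<3))&(hsv[...,1]>130)&(D>0)&(W[...,2]>.06)]); print(c,'red',len(S),S.mean(0),S.min(0),S.max(0))
    T=S[S[:,2]>S[:,2].max()-6]; print('level slope deg',np.degrees(np.polyfit(T[:,1],T[:,2],1)[0]))
    V=f(W[m&(hsv[...,1]<45)&(hsv[...,2]>140)&(D>0)&(W[...,2]>.06)]); print('white',len(V),V.min(0) if len(V) else '',V.max(0) if len(V) else '')
    d=abs(im.astype(int)-np.load(c+'0.npz')['im'].astype(int)).sum(2)
    for q in ['clay_pot_b','bead_jar','tape_green']: print(q,[(np.array(r['extent']).round(),round(r['p'],2)) for r in imaging.find_in(q,c)][:2])
cv2.imwrite('pics/fin.png',np.hstack([cv2.imread('pics/fin_top.png'),cv2.imread('pics/fin_side.png')]))
E
```

```text
28.0 [ 0.51 -0.02  0.22] [-0.18 -0.36 -0.16]
side red 260 [-10.36 -12.3   98.62] [-21.49 -39.17  75.99] [ 10.23  14.46 108.36]
level slope deg 0.23434192198870754
white 46 [-22.15 -81.89  65.39] [ 24.25  73.28 125.26]
clay_pot_b [(array([314., 171., 334., 196.]), 0.58)]
bead_jar [(array([355., 152., 377., 194.]), 0.61)]
tape_green [(array([278., 207., 310., 223.]), 0.8), (array([314., 169., 335., 196.]), 0.18)]<stdin>:9: RuntimeWarning: Mean of empty slice.
  ret = um.true_divide(
Traceback (most recent call last):
ValueError: zero-size array to reduction operation minimum which has no identity
```

View pics/fin_side.png

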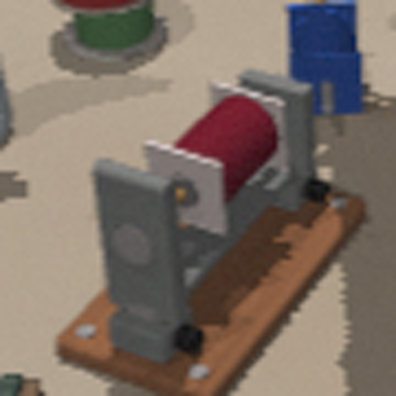

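apply_moves([
  [[-10, 0, -20, 0, 0, 0, 0], [-20, 0, -50, 0, 0, 0, 0], [-20, 0, -80, 0, 0, 0, 0], [-20, 0, -110, 0, 0, 0, 0], [-20, 0, -140, 0, 0, 0, 0], [-20, 0, -155, 0, 0, 0, 0], [-20, 0, -160, 0, 0, 0, 0], [-20, 0, -160, 0, 0, 0, 0]],
])

```text
t: 29.05
tcp_pos: [0.4771, -0.1757, 0.2362]
eef_rot: [[0.0, -0.981, 0.196], [-0.0, 0.196, 0.981], [-1.0, -0.0, -0.0]]
ft_force: [0.0, -0.6, 0.5]
gripper_width: 0.0875
```

```bash
python3 - <<'E'
from g import *
for c in ['top']:
    im,D=imaging.grab_frame(c); x0,y0={'top':(175,155),'side':(230,225)}[c]
    save('fin_'+c,cv2.resize(im[y0:y0+90,x0:x0+90],None,fx=6,fy=6,interpolation=cv2.INTER_CUBIC))
    W=cloud(c,D); hsv=cv2.cvtColor(im,cv2.COLOR_RGB2HSV).astype(int)
    m=np.zeros((400,640),bool); m[y0:y0+90,x0:x0+90]=1
    f=lambda P: np.c_[(P-OS)@XS,(P-OS)@N,P[:,2]]*1000
    S=f(W[m&((hsv[...,0]>165)|(hsv[...,0]<3))&(hsv[...,1]>130)&(D>0)&(W[...,2]>.06)]); print(c,'red',len(S))
    if len(S): 
        print(S.mean(0),S.min(0),S.max(0)); T=S[S[:,2]>S[:,2].max()-6]; print('slope',np.degrees(np.polyfit(T[:,1],T[:,2],1)[0]))
E
```

```text
top red 0
```

View pics/fin_top.png

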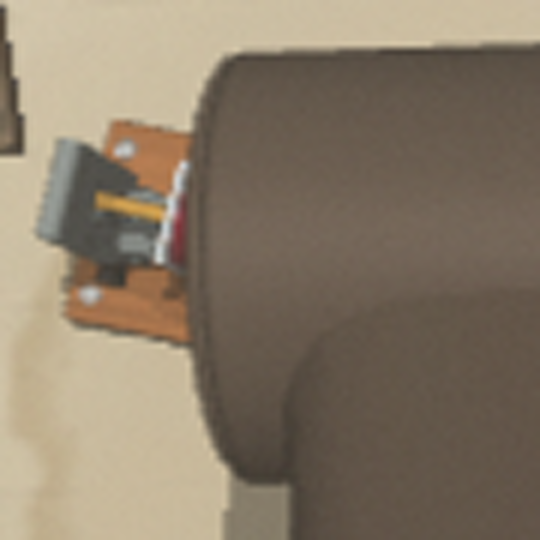

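The side picture shows the roll hanging level between the plates (slope about 0.2°). The top picture shows the brass pin entering the tall plate. The pot, jar and tape boxes are unchanged. Handing in.

```bash
python3 -c "
from bench import close_job
print(close_job())"
```

```text
the job is handed in; nothing more can be done
None
```

I fitted the red roll into the stand, and it was hanging level in both recesses when I handed the job in at about 29 s of the 64 s.

**How it went in**
- I gripped the roll across the middle and brought it in tilted about 9.5°, with the pin end low.
- I felt for the tall plate's face with about 4 N and slid down until the pin dropped into its recess.
- I squeezed the pin about 13 mm (about 9 N) to bring the stub inside the short plate, then levelled the roll and let the stub go back into its recess. After that I released the roll and withdrew.

**Last checks**
- **Both ends held:** a lift test before release met resistance evenly at both ends, with almost no moment. It pressed with about 21 N, more than the gentle handling elsewhere.
- **Stub seated:** the axial force fell to about zero as the stub reached the bottom of its recess.
- **Final position:** in the side camera the roll's axis is level to about 0.2° and its centre is where the feel measurements put it. The top view shows the pin running into the tall plate.
- **Pot, jar and tape:** their positions in the side picture are unchanged to within 2 pixels. I did not check them from the top camera, because the script stopped on an error before reaching that check.

**What disagreed or could not be checked**
- The recess height came out at about 87 mm when I felt it tilted and about 84.5 mm when level. I acted on the level reading.
- The grip force was fixed at half the maximum (about 30 N) rather than the 50 N suggested, but I saw no clear sign of slipping.
- The arm blocked the top camera's view of the stub end, so its seating rests on the force readings and the level roll.
- The first move of the approach stopped about 35 mm short. I noticed and corrected it before gripping, without touching anything.

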